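# Knock the jammed mixing balls out of their bottle and shut the tray

### The arm

A 7-joint arm with a two-finger parallel gripper is mounted at the origin on the work surface. World frame = base frame: x ahead of the robot, y to its left, z up, the work surface at z = 0. Lengths are in mm, angles in rad, forces in N, time in s.
With the tool pointing down it reaches from about 400 to 875 mm from the base axis. Payload 4.4 kg.
Tool frame: the origin (TCP) lies midway between the tips of the shut fingers; the grasp point (between the pads) lies 19 mm behind it; z points along the fingers, y is the line along which they close (so a half turn about z gives the same grasp; the last joint's range is limited). The gripper opens to 85 mm and grips with 20 to 120 N. Pads are 22 mm wide; open, the fingers measure 114 mm over their backs; the gripper's body (76 mm by 85 mm) begins 54 mm behind the grasp point. The pads swing forward as they close: fully open they stand 13 mm farther back than shut.
Start: joints at [-1.321, 0.628, 0.038, 1.517, -0.027, 0.996, -0.02], TCP at [201.851, 617.879, 231.313] pointing down, gripper open.
Joint ranges: [-3.06, 3.06], [-0.37, 2.12], [-1.25, 1.32], [0.18, 2.47], [-1.1, 4.24], [0.23, 1.98], [-2.94, 2.94]. Speed limits (rad/s): [2.57, 2.57, 3.14, 3.14, 3.14, 3.14, 3.14].

### API

Orientations are given as [roll, pitch, yaw] about the fixed x, y, z axes, in that order (R = Rz(yaw) Ry(pitch) Rx(roll)).
In Python, from cell import ctrl, get_image, get_calibration gives the robot as it stands.
- The arm moves only by the shell command python3 -m creep 'ROWS'. ROWS is JSON, a list of rows, each an object of numbers: "dx", "dy", "dz": the shift along the world's x, y, z normalised to -1 to 1, where 1 is 0.4 m; "rx", "ry", "rz": the turn, a rotation vector about the world's x, y, z normalised to -1 to 1, where 1 is 2 pi rad; "grip": the closure, from -1 (fully open) to 1 (shut). A call has exactly 5 rows; each row is the pose to reach, as a shift and turn from the pose commanded when the call began, turning the shorter way round; what a row does not reach only later rows make up. A row lasts 1/8 s, in which the tool goes at most 62.5 mm and 10.7 degrees, less where a joint would pass 70% of its speed; a pose out of reach is approached as far as the arm can. A call with a number of a shift or a turn outside -1 to 1 is refused whole. A call with a gripper value outside its range is refused whole. The fingers move at their own pace and stop on an object; the grip force is fixed at half the most. Time passes only in rows, so rows that repeat a pose let the fingers close, or fill a call up. It gives the time, the measured TCP pose, the force, the opening and the grip force at its end, in the units of the state.
- ctrl.read_state(): the state, without advancing time (a new reading comes with each control period).
- get_image(name): name is "scene" or "top" or "wrist"; returns the picture (480x640x3 uint8, red, green, blue); there is no depth.
- get_calibration(name): a dict with "mtx" (3x3 intrinsics, pixels), "world_from_camera" (4x4, takes a point from camera to world coordinates). Camera axes: x right, y down, z forward; pixel columns grow to the right and rows downward; lengths in mm; the calibration is good to about 2 mm. A picture is of the moment at which its call begins: read the wrist's pose just before it. get_calibration takes no time and is no camera call; for the wrist camera it gives the pose at the moment of the call.
- ctrl.finish_job(): hands the job in; it is judged then, once.
The state is a dict: "clock": time; "qpos": joint angles; "qd": joint speeds; "tau": joint torques, N m; "eef_pos": TCP position; "tool_rot": TCP orientation; "force": force on the tool from outside, world axes, zero at the start; "torque": the same for the moment, N m; "width": finger opening in mm; "gripper_force": force on a finger pad.
Only numpy, scipy, OpenCV 4.12 (cv2) and the standard library are available. Lean on these libraries where they do the work, as an engineer would, in place of code of your own. Each camera call takes 0.05 s, during which the arm holds its last target. There are 200 camera calls.

### The job

A large steel mixing ball is jammed in the neck of the bottle and keeps two small ones inside. Tip the bottle mouth-down over the open compartment of the grey tray and knock its rim on the tray's raised steel strip until all three balls have dropped into the compartment. Then lay the bottle back in its wooden rest and slide the tray's cover fully shut over the balls, leaving the tin, brush and jar where they stand.

Things in the scene. Friction and masses are not known exactly. Their poses are not given: they have to be found in the camera images.
- bottle: clear rigid plastic bottle, about 0.1 kg, loose, lying in the wooden rest, mouth roughly towards the robot. Origin on its axis at the middle of the body; x runs along the axis towards the mouth. Body 40 mm diameter, x -55 to +55 mm; shoulder narrowing to x = +75; neck 29 mm outside, 23 mm inside diameter, x +75 to +105 mm. Roll about x does not matter
- mouth (a point): centre of the bottle's open mouth, 105 mm along x from the bottle's origin
- ball_large: steel ball, 20 mm diameter, 33 g, origin at its centre, pinched in the bottle's neck with about 2 N: tilting and carrying shift it 2 mm at most. Each sharp stop of the rim against something hard, moving mouth first, makes it creep towards the mouth, about 1 mm at 0.15 m/s, 4 mm at 0.3 m/s; it drops out after about 8 mm in all, so knock and look again until it is out
- ball_small_a: steel ball, 15 mm diameter, 14 g, origin at its centre, loose in the bottle behind the large ball; rolls out of the tipped bottle once the neck is clear
- ball_small_b: the same as ball_small_a
- tray: grey steel tray fixed to the bench, 128 mm along its x, 226 mm along its y, walls 42 mm high. Origin on the bench under the centre of the open compartment, which is 120 mm (x) by 104 mm (y) inside, floor 4 mm above the bench. The part from y = -52 to -170 mm is decked over; the open cover is parked on it
- knock_edge (a point): middle of the top edge, on the compartment's side, of the raised bare-steel knocking strip on the tray's -x side (towards the robot). The strip is 8 mm thick, 108 mm long along the tray's y, its top 64 mm above the bench, 22 mm above the tray's walls. Its upright face towards the compartment lies at tray x = -65 mm
- compartment (a point): centre of the compartment's floor; same axes as the tray
- cover (a joint): flat aluminium cover 124 mm (x) by 110 mm (y) by 4 mm sliding along the tray's y, on top of its walls. Value in m: 0 fully shut over the compartment (against its stop), 0.112 fully open, parked on the deck towards the tray's -y. Slides with about 1.5 N of friction and stays where it is left. Top of the plate 47 mm above the bench
- cover_grip (a point): middle of the cover's upright black grip bar, 50 mm along the tray's x, 12 mm thick along y, standing from the plate up to 79 mm above the bench; this point is 67 mm above the bench
- rest: wooden rest fixed to the bench: two V blocks 16 mm thick, centred 37 mm before and behind the middle (58 mm free between them), on a plank 140 x 80 x 12 mm. V sides at 45 degrees, blocks up to 46 mm above the bench and 34 mm to either side. Origin on the bench under its middle; x along the bottle's axis, the mouth being at the -x end at the start
- rest_seat (a point): where the bottle's origin lies when it is in the rest: above the middle of the rest, 48 mm above the bench
- paint_tin: bystander: tin 80 mm diameter, 100 mm high, origin under its middle; leave alone
- brush: bystander: paint brush lying on the bench; leave alone
- jar: bystander: white jar 56 mm diameter, 70 mm high, origin under its middle; leave alone

How it is judged:
By the outcome, as a careful person would: the job done as asked, in the order asked, and still so for the second after the job is handed in, with the robot touching nothing.
It also fails if it takes over 58 s, if anything falls off the work surface, if the arm or the gripper's body presses on something with over 40 N, if the wrist force passes 120 N, or if a joint passes its speed limit or range.

## Working session

There is one attempt and no reset: what is moved stays moved. The work goes in short steps, Python scripts to look and compute and a shell command to move; the robot and the scene stay as the last step left them, time stands still between calls to the robot, and variables do not carry over. Pictures are saved under pics/ and viewed, at most 10 in all, crops included, and the job is handed in when it is done.

```bash
mkdir -p pics; ls
python3 - <<'E'
from cell import ctrl,get_image,get_calibration
import cv2,numpy as np
s=ctrl.read_state();print(s['clock'],s['eef_pos'],s['tool_rot'],s['width'])
for n in('scene','top','wrist'):
    c=get_calibration(n);print(n,np.round(c['mtx'],1).tolist(),np.round(c['world_from_camera'],3).tolist())
    im=get_image(n);cv2.imwrite(f'pics/{n}0.png',im[:,:,::-1])
E
```

```text
pics
0.0 [201.63839044 617.28630186 230.38946382] [-3.13971464e+00 -8.87618812e-06  2.82579925e+00] 85.36528945226387
scene [[491.6, 0.0, 310.5], [0.0, 491.6, 235.1], [0.0, 0.0, 1.0]] [[0.453, 0.638, -0.622, 1315.729], [0.891, -0.31, 0.331, -350.609], [0.018, -0.705, -0.709, 925.12], [0.0, 0.0, 0.0, 1.0]]
top [[622.2, 0.0, 316.5], [0.0, 622.2, 247.7], [0.0, 0.0, 1.0]] [[0.027, -0.992, 0.125, 365.39], [-1.0, -0.027, 0.004, 57.99], [-0.0, -0.125, -0.992, 1713.374], [0.0, 0.0, 0.0, 1.0]]
wrist [[421.3, 0.0, 324.1], [0.0, 421.3, 234.9], [0.0, 0.0, 1.0]] [[0.311, 0.905, 0.292, 125.302], [0.951, -0.295, -0.097, 642.038], [-0.001, 0.308, -0.952, 373.079], [0.0, 0.0, 0.0, 1.0]]
```

View pics/scene0.png

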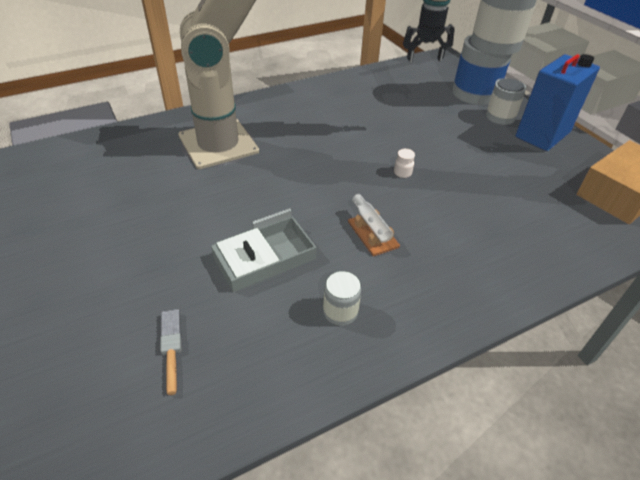

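View pics/top0.png

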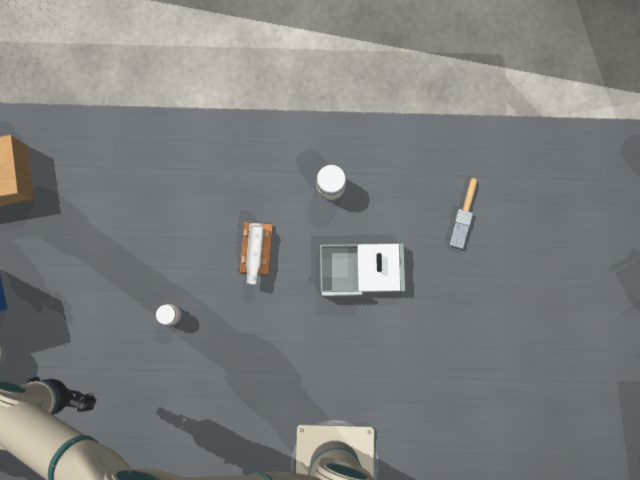

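The scene picture shows the bottle in its rest (370,222), the tray with the open compartment on the right (290,240) and the cover's grip at (248,250). In the top view the bottle is at (255,252), mouth at (252,280), the compartment at (340,268) and the black grip at (379,262).

```bash
cat > h.py <<'E'
import numpy as np,cv2
from cell import ctrl,get_image,get_calibration
def ray(c,p):
    T=np.array(c['world_from_camera']);d=np.linalg.inv(c['mtx'])@[p[0],p[1],1]
    return T[:3,3],T[:3,:3]@d/np.linalg.norm(d)
def plane(c,p,z):
    o,d=ray(c,p);return o+d*(z-o[2])/d[2]
def tri(*cp):
    A=np.zeros((3,3));b=np.zeros(3);R=[ray(*x) for x in cp]
    for o,d in R:
        M=np.eye(3)-np.outer(d,d);A+=M;b+=M@o
    X=np.linalg.solve(A,b);return X,[round(float(np.linalg.norm(np.cross(X-o,d))),1) for o,d in R]
def proj(c,X):
    T=np.array(c['world_from_camera']);q=np.array(c['mtx'])@(T[:3,:3].T@(np.array(X)-T[:3,3]));return q[:2]/q[2]
E
python3 - <<'E'
from h import *
c=get_calibration('top');s=get_calibration('scene')
for n,p,z in [('mouth',(252,281),48),('bot end',(257,225),48),('restc',(257,249),12),('tl',(321,246),42),('bl',(322,295),42),('tr',(404,244),42),('br',(405,291),42),('grip',(379,262),79),('tin',(331,178),100),('jar',(168,313),70)]:
    print(n,plane(c,p,z).round())
print('grip',tri((c,(379,262)),(s,(248,250))))
print(get_calibration('wrist')['world_from_camera'])
E
```

```text
mouth [480. 234.  48.]
bot end [633. 227.  48.]
restc [571. 228.  12.]
tl [581.  52.  42.]
bl [448.  46.  42.]
tr [ 592. -173.   42.]
br [ 465. -177.   42.]
grip [ 538. -102.   79.]
tin [756.  31. 100.]
jar [389. 449.  70.]
grip (array([ 538.80499685, -104.71238651,   62.82214472]), [1.2, 1.2])
[[ 3.10548502e-01  9.04600004e-01  2.91990516e-01  1.25320803e+02]
 [ 9.50556775e-01 -2.95145362e-01 -9.65972715e-02  6.42090190e+02]
 [-1.20224561e-03  3.07551701e-01 -9.51530612e-01  3.73198907e+02]
 [ 0.00000000e+00  0.00000000e+00  0.00000000e+00  1.00000000e+00]]
```

```bash
python3 -m creep '[{"dx":0.45,"dy":-0.525,"dz":0.1,"rz":0.045,"grip":-1},{"dx":0.45,"dy":-0.525,"dz":0.1,"rz":0.045,"grip":-1},{"dx":0.45,"dy":-0.525,"dz":0.1,"rz":0.045,"grip":-1},{"dx":0.45,"dy":-0.525,"dz":0.1,"rz":0.045,"grip":-1},{"dx":0.45,"dy":-0.525,"dz":0.1,"rz":0.045,"grip":-1}]'
python3 -m creep '[{"dx":0.45,"dy":-0.4,"grip":-1},{"dx":0.45,"dy":-0.4,"grip":-1},{"dx":0.45,"dy":-0.4,"grip":-1},{"dx":0.45,"dy":-0.4,"grip":-1},{"dx":0.45,"dy":-0.4,"grip":-1}]'
python3 - <<'E'
from h import *
import pickle
print(ctrl.read_state()['eef_pos'],ctrl.read_state()['qpos'])
c=get_calibration('wrist');im=get_image('wrist');cv2.imwrite('pics/w1.png',im[:,:,::-1]);pickle.dump(c,open('w1.pkl','wb'))
E
```

```text
[201.68868852 617.42526444 230.5971836 ] [-1.32081051  0.62914414  0.03844964  1.51812699 -0.02700611  0.99629259
 -0.01998964]$[0]: bad value
$[0]: bad value
```

View pics/w1.png

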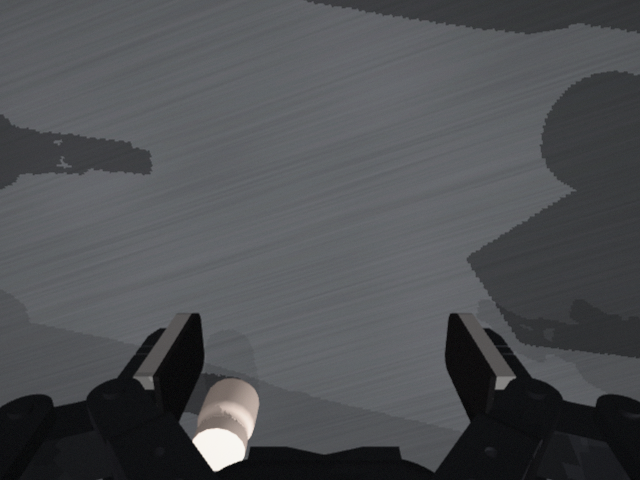

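The move was refused, so the picture shows only the start pose: open fingers at the bottom and the jar at (225,430). I'll give all seven keys.

```bash
python3 -m creep '[{"dx":0.45,"dy":-0.525,"dz":0.1,"rx":0,"ry":0,"rz":0.045,"grip":-1},{"dx":0.45,"dy":-0.525,"dz":0.1,"rx":0,"ry":0,"rz":0.045,"grip":-1},{"dx":0.45,"dy":-0.525,"dz":0.1,"rx":0,"ry":0,"rz":0.045,"grip":-1},{"dx":0.45,"dy":-0.525,"dz":0.1,"rx":0,"ry":0,"rz":0.045,"grip":-1},{"dx":0.45,"dy":-0.525,"dz":0.1,"rx":0,"ry":0,"rz":0.045,"grip":-1}]'
```

```text
clock: 0.82
eef_pos: [385.0, 404.1, 271.9]
tool_rot: [-3.14, 0.002, 3.103]
force: [0.0, 0.4, 0.2]
width: 85.2
gripper_force: 0.0
```

```bash
python3 -m creep '[{"dx":0.5,"dy":-0.55,"dz":0.1,"rx":0,"ry":0,"rz":0,"grip":-1},{"dx":0.5,"dy":-0.55,"dz":0.1,"rx":0,"ry":0,"rz":0,"grip":-1},{"dx":0.5,"dy":-0.55,"dz":0.1,"rx":0,"ry":0,"rz":0,"grip":-1},{"dx":0.5,"dy":-0.55,"dz":0.1,"rx":0,"ry":0,"rz":0,"grip":-1},{"dx":0.5,"dy":-0.55,"dz":0.1,"rx":0,"ry":0,"rz":0,"grip":-1}]'
cat > look.py <<'E'
import sys,pickle;from h import *
n=sys.argv[1];s=ctrl.read_state();print(s['eef_pos'].round(1) if hasattr(s['eef_pos'],'round') else s['eef_pos'],np.round(s['qpos'],2),np.abs(s['qd']).max())
c=get_calibration('wrist');im=get_image('wrist')[:,:,::-1];cv2.imwrite(f'pics/{n}.png',im);pickle.dump(c,open(n+'.pkl','wb'))
E
python3 look.py w2
```

```text
clock: 1.45
eef_pos: [583.4, 185.2, 311.6]
tool_rot: [-3.141, 0.0, 3.107]
force: [0.7, 0.5, -0.3]
width: 85.3
gripper_force: 0.0
[583.4 185.2 311.6] [-0.36  0.5   0.02  1.52 -0.01  1.12  1.19] 0.6361195784092473
```

View pics/w2.png

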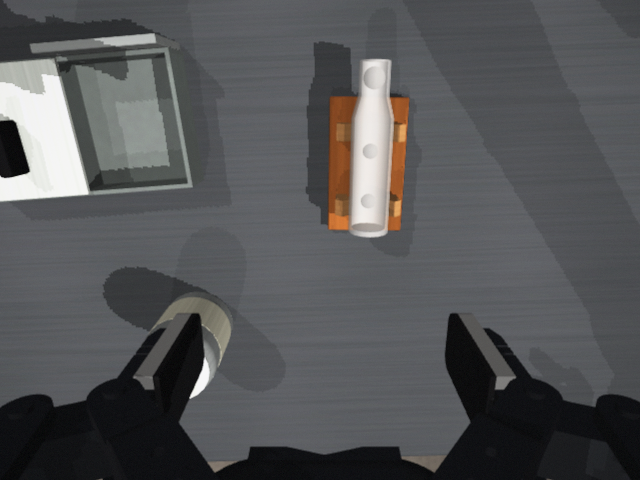

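The view shows the bottle from its mouth (375,60) to its tail (369,231), with balls at (374,77), (370,151) and (368,201). The steel strip runs from (31,47) to (157,38), and the far wall's corner is at (191,186).

```bash
python3 -m creep '[{"dx":-0.05,"dy":-0.4,"dz":0,"rx":0,"ry":0,"rz":0,"grip":-1},{"dx":-0.05,"dy":-0.4,"dz":0,"rx":0,"ry":0,"rz":0,"grip":-1},{"dx":-0.05,"dy":-0.4,"dz":0,"rx":0,"ry":0,"rz":0,"grip":-1},{"dx":-0.05,"dy":-0.4,"dz":0,"rx":0,"ry":0,"rz":0,"grip":-1},{"dx":-0.05,"dy":-0.4,"dz":0,"rx":0,"ry":0,"rz":0,"grip":-1}]'
python3 look.py w3
```

```text
clock: 2.12
eef_pos: [561.8, 29.0, 311.2]
tool_rot: [3.141, -0.0, 3.109]
force: [-0.3, 0.9, 0.5]
width: 85.4
gripper_force: 0.0
[561.8  29.  311.2] [-0.13  0.42  0.04  1.66 -0.02  1.06  1.46] 0.020441980298707228
```

View pics/w3.png

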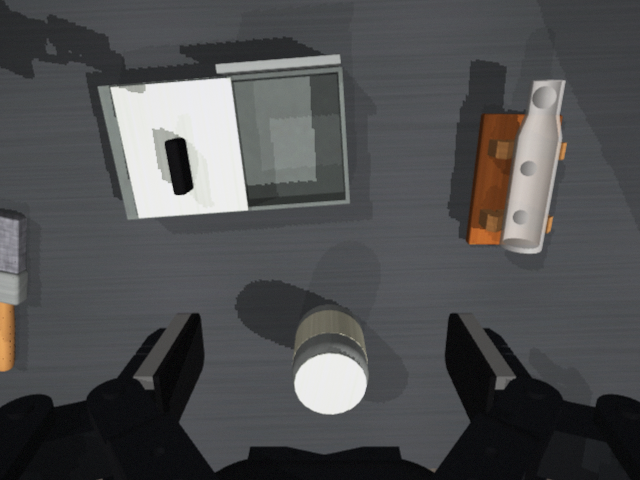

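The second view shows the grip bar's top at (180,165), the strip at (218..340, 56..73), and the bottle mouth (549,80) with balls at (544,97), (529,168) and (520,217).

```bash
cat > m.py <<'E'
from h import *
import pickle
a=pickle.load(open('w2.pkl','rb'));b=pickle.load(open('w3.pkl','rb'))
A=cv2.imread('pics/w2.png');B=cv2.imread('pics/w3.png')
for n,p,q in [('ballL',(374,77),(544,97)),('s1',(370,151),(529,168)),('s2',(368,201),(520,217)),('mouth',(375.5,60),(549,80)),('tailtop',(369,226),(523,243))]:
    X,r=tri((a,p),(b,q));print(n,X.round(1),r)
def quad(im,x0,y0,x1,y1,t):
    g=cv2.cvtColor(im,cv2.COLOR_BGR2GRAY)[y0:y1,x0:x1];m=(g>t).astype(np.uint8)
    c=max(cv2.findContours(m,0,2)[0],key=cv2.contourArea)+[x0,y0]
    return cv2.boxPoints(cv2.minAreaRect(c)),cv2.contourArea(c)
qa,s=quad(A,20,25,175,54,150);qb,s2=quad(B,205,45,350,75,150)
o=lambda q:q[np.lexsort((q[:,1],np.round(q[:,0]/40)))]
qa,qb=o(qa),o(qb);print(s,s2)
for p,q in zip(qa,qb):
    X,r=tri((a,p),(b,q));print('strip',p.round(1),q.round(1),X.round(1),r,plane(a,p,64).round(1),plane(b,q,64).round(1))
for n,p in [('br',(350,204)),('tr',(345,66)),('bl',(128,219)),('tl',(99,87))]:print(n,plane(b,p,42).round(1))
g=cv2.cvtColor(B,cv2.COLOR_BGR2GRAY)[120:205,155:205];m=(g<40).astype(np.uint8);c=max(cv2.findContours(m,0,2)[0],key=cv2.contourArea)+[155,120]
R=cv2.boxPoints(cv2.minAreaRect(c));print(R.round(1).tolist(),[plane(b,p,79).round(1).tolist() for p in R],cv2.minAreaRect(c))
# rest mask
for im,c,n in((A,a,'a'),(B,b,'b')):
    h=cv2.cvtColor(im,cv2.COLOR_BGR2HSV);m=cv2.inRange(h,(5,120,60),(18,255,255));m[300:]=0
    k=max(cv2.findContours(cv2.morphologyEx(m,3,np.ones((60,60))),0,2)[0],key=cv2.contourArea);print(n,cv2.boxPoints(cv2.minAreaRect(k)).round().tolist(),[plane(c,p,12).round(1).tolist() for p in cv2.boxPoints(cv2.minAreaRect(k))])
E
python3 m.py
```

```text
ballL [486.3 233.6  47.6] [0.2, 0.2]
s1 [552.8 230.6  41. ] [0.2, 0.2]
s2 [603.3 228.8  37.8] [0.1, 0.1]
mouth [472.1 234.6  50.8] [0.1, 0.1]
tailtop [626.1 228.3  51.6] [0.5, 0.5]
409.5 910.0
strip [94.  38.4] [215.6  64.2] [ 426.8 -106.1 -137.1] [7.5, 7.5] [448.  -5.  64.] [450.2 -60.4  64. ]
strip [94.7 47.4] [216.3  72.6] [ 437.5 -105.6 -134. ] [7.2, 7.2] [454.9  -5.7  64. ] [457.  -60.6  64. ]
strip [154.5  33.2] [338.9  54.4] [445.5  45.8  61.2] [0.1, 0.1] [445.7  46.8  64. ] [445.9  45.7  64. ]
strip [155.3  42.1] [339.5  62.8] [452.5  46.1  63.3] [0.0, 0.0] [452.6  46.4  64. ] [452.6  46.1  64. ]
br [582.8  54.7  42. ]
tr [453.8  51.8  42. ]
bl [ 591.1 -170.6   42. ]
tl [ 464.5 -175.2   42. ]
[[164.1999969482422, 140.6999969482422], [183.5, 137.0], [193.6999969482422, 191.1999969482422], [174.39999389648438, 194.89999389648438]] [[511.8, -108.6, 79.0], [509.2, -91.3, 79.0], [557.3, -88.6, 79.0], [560.0, -106.5, 79.0]] ((178.9282989501953, 165.95094299316406), (55.16370391845703, 19.65744400024414), 79.3803482055664)
a [[328.0, 230.0], [330.0, 97.0], [409.0, 98.0], [407.0, 231.0]] [[640.6, 187.4, 12.0], [501.6, 193.9, 12.0], [505.5, 272.7, 12.0], [645.1, 274.3, 12.0]]
b [[467.0, 245.0], [486.0, 106.0], [571.0, 117.0], [552.0, 256.0]] [[640.7, 186.1, 12.0], [493.8, 193.7, 12.0], [507.4, 280.7, 12.0], [657.1, 282.5, 12.0]]
```

```bash
python3 -m creep '[{"dx":0.038,"dy":0.506,"dz":-0.4,"rx":0,"ry":0,"rz":0,"grip":-1},{"dx":0.038,"dy":0.506,"dz":-0.4,"rx":0,"ry":0,"rz":0,"grip":-1},{"dx":0.038,"dy":0.506,"dz":-0.4,"rx":0,"ry":0,"rz":0,"grip":-1},{"dx":0.038,"dy":0.506,"dz":-0.4,"rx":0,"ry":0,"rz":0,"grip":-1},{"dx":0.038,"dy":0.506,"dz":-0.4,"rx":0,"ry":0,"rz":0,"grip":-1}]'
python3 look.py w4
python3 - <<'E'
import cv2
cv2.imwrite('pics/w4s.png',cv2.imread('pics/w4.png'))
E
```

```text
clock: 2.8
eef_pos: [573.3, 237.3, 147.7]
tool_rot: [3.14, -0.006, 3.118]
force: [1.1, 0.6, 0.1]
width: 85.5
gripper_force: 0.0
[573.3 237.3 147.7] [-0.44  0.68  0.01  1.68 -0.02  0.78  1.13] 0.06538992250505292
```

View pics/w4.png

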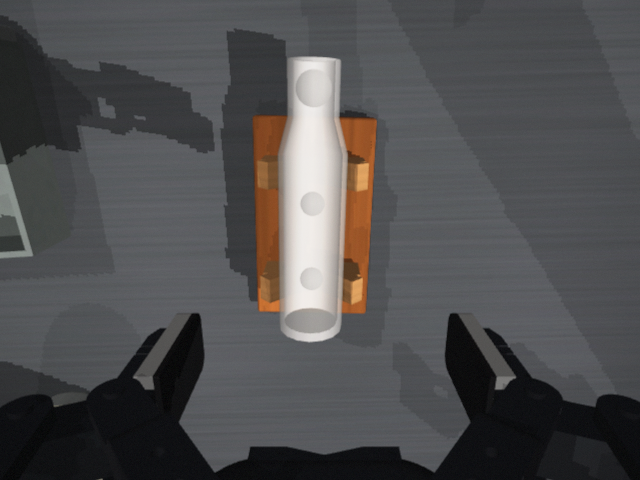

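The bottle lies from its mouth (314,60) to its tail (311,340). The V blocks are at rows 172 and 285, the balls at (315,88), (312,204) and (311,278), and the fingers are clear on both sides.

Run:
```python
from h import *
import pickle
d=pickle.load(open('w4.pkl','rb'));a=pickle.load(open('w2.pkl','rb'));b=pickle.load(open('w3.pkl','rb'))
print(ctrl.read_state()['eef_pos'],ctrl.read_state()['tool_rot'])
for n,p,q,r in [('L',(315,88),(374,77),(544,97)),('s1',(312,204),(370,151),(529,168)),('s2',(311,278),(368,201),(520,217))]:print(n,*tri((d,p),(a,q),(b,r)))
for n,p,z in [('vf',(269,157),46),('vf2',(356,157),46),('vb',(270,266),46),('vb2',(352,265),46),('tailbot',(310,340),40),('mouthtop',(314,58),62),('mouth48',(314,60),48)]:print(n,plane(d,p,z).round(1))
```

```text
[574.48697779 235.41424403 148.55969359] [ 3.140895   -0.00445259  3.1159084 ]
L [486.4276694  234.16493468  46.14017101] [0.4, 0.5, 0.1]
s1 [552.82356266 230.55579526  41.17468287] [0.2, 0.1, 0.3]
s2 [602.97558943 228.47799663  38.54369459] [0.3, 0.3, 0.0]
vf [523.5 206.9  46. ]
vf2 [524.7 256.9  46. ]
vb [590.8 203.3  46. ]
vb2 [591.4 254.4  46. ]
tailbot [647.7 226.1  40. ]
mouthtop [472.9 234.7  62. ]
mouth48 [472.6 234.4  48. ]
```

```bash
python3 -m creep '[{"dx":0,"dy":0,"dz":-0.1,"rx":0,"ry":0,"rz":0,"grip":-1},{"dx":0,"dy":0,"dz":-0.2,"rx":0,"ry":0,"rz":0,"grip":-1},{"dx":0,"dy":0,"dz":-0.31,"rx":0,"ry":0,"rz":0,"grip":-1},{"dx":0,"dy":0,"dz":-0.31,"rx":0,"ry":0,"rz":0,"grip":-1},{"dx":0,"dy":0,"dz":-0.31,"rx":0,"ry":0,"rz":0,"grip":-1}]'
python3 -m creep '[{"dx":0,"dy":0,"dz":0,"rx":0,"ry":0,"rz":0,"grip":1},{"dx":0,"dy":0,"dz":0,"rx":0,"ry":0,"rz":0,"grip":1},{"dx":0,"dy":0,"dz":0,"rx":0,"ry":0,"rz":0,"grip":1},{"dx":0,"dy":0,"dz":0,"rx":0,"ry":0,"rz":0,"grip":1},{"dx":0,"dy":0,"dz":0,"rx":0,"ry":0,"rz":0,"grip":1}]'
```

```text
clock: 3.48
eef_pos: [578.5, 230.3, 29.2]
tool_rot: [3.141, 0.003, 3.108]
force: [0.5, 0.3, 0.5]
width: 85.3
gripper_force: 0.0
clock: 4.1
eef_pos: [577.8, 229.5, 29.0]
tool_rot: [-3.141, 0.001, 3.108]
force: [-2.3, -1.9, 9.5]
width: 38.6
gripper_force: 59.2
```

```bash
python3 -m creep '[{"dx":0,"dy":0,"dz":0.1,"rx":0,"ry":0,"rz":0,"grip":1},{"dx":0,"dy":0,"dz":0.2,"rx":0,"ry":0,"rz":0,"grip":1},{"dx":0,"dy":0,"dz":0.3,"rx":0,"ry":0,"rz":0,"grip":1},{"dx":0,"dy":0,"dz":0.4,"rx":0,"ry":0,"rz":0,"grip":1},{"dx":0,"dy":0,"dz":0.5,"rx":0,"ry":0,"rz":0,"grip":1}]'
python3 -m creep '[{"dx":-0.04,"dy":-0.1,"dz":0.02,"rx":0,"ry":-0.026,"rz":0,"grip":1},{"dx":-0.08,"dy":-0.2,"dz":0.03,"rx":0,"ry":-0.052,"rz":0,"grip":1},{"dx":-0.12,"dy":-0.3,"dz":0.04,"rx":0,"ry":-0.078,"rz":0,"grip":1},{"dx":-0.16,"dy":-0.4,"dz":0.05,"rx":0,"ry":-0.104,"rz":0,"grip":1},{"dx":-0.2,"dy":-0.5,"dz":0.05,"rx":0,"ry":-0.13,"rz":0,"grip":1}]'
python3 -c "
from h import *;s=ctrl.read_state();print(np.round(s['qpos'],2))"
```

```text
clock: 4.72
eef_pos: [576.6, 230.1, 228.8]
tool_rot: [-3.142, -0.0, 3.109]
force: [1.0, -0.4, -2.3]
width: 38.7
gripper_force: 60.7
clock: 5.35
eef_pos: [534.5, 67.6, 241.3]
tool_rot: [-3.058, 0.475, 3.086]
force: [0.8, -0.7, -1.0]
width: 39.0
gripper_force: 60.8
[-0.31  0.32 -0.05  2.22  0.99  0.33  0.24]
```

```bash
cat > need.py <<'E'
# needed shift and rotvec (normalised) to TCP position & tool z dir azimuth (deg), elevation
import sys;from h import *
from scipy.spatial.transform import Rotation as R
s=ctrl.read_state();x,y,z,az,el=map(float,sys.argv[1:6])
print('q',np.round(s['qpos'],2),'pos',np.round(s['eef_pos'],1))
# tool z=(cos el cos az..), tool x down side (mouth), bottle mouth dir = tool x
zt=np.array([np.cos(np.radians(el))*np.cos(np.radians(az)),np.cos(np.radians(el))*np.sin(np.radians(az)),np.sin(np.radians(el))])
xt=np.array([0,0,-1.])+zt*zt[2];xt/=np.linalg.norm(xt);yt=np.cross(zt,xt)
G=R.from_matrix(np.c_[xt,yt,zt]);C=R.from_euler('xyz',s['tool_rot'])
print('tool axes now\n',C.as_matrix().round(3))
print('shift',((np.array([x,y,z])-s['eef_pos'])/400).round(4),'rot',((G*C.inv()).as_rotvec()/2/np.pi).round(4))
E
python3 need.py 488 -7 240 2.4 0
```

```text
q [-0.31  0.32 -0.05  2.22  0.99  0.33  0.24] pos [534.5  67.6 241.3]
tool axes now
 [[-0.888  0.093  0.451]
 [ 0.049  0.993 -0.108]
 [-0.458 -0.074 -0.886]]
shift [-0.1162 -0.1864 -0.0034] rot [ 0.0061 -0.1745  0.0258]
```

```bash
python3 -m creep '[{"dx":-0.03,"dy":-0.05,"dz":0,"rx":0.001,"ry":-0.028,"rz":0.004,"grip":1},{"dx":-0.06,"dy":-0.1,"dz":0,"rx":0.002,"ry":-0.056,"rz":0.008,"grip":1},{"dx":-0.09,"dy":-0.15,"dz":0,"rx":0.003,"ry":-0.084,"rz":0.012,"grip":1},{"dx":-0.116,"dy":-0.186,"dz":0,"rx":0.004,"ry":-0.112,"rz":0.016,"grip":1},{"dx":-0.116,"dy":-0.186,"dz":0,"rx":0.005,"ry":-0.14,"rz":0.02,"grip":1}]'
python3 need.py 488 -7 240 2.4 0
```

```text
clock: 5.98
eef_pos: [508.8, 2.8, 238.4]
tool_rot: [-2.959, 0.642, -3.105]
force: [-0.3, -0.6, -3.5]
width: 38.8
gripper_force: 60.8
q [ 0.52  0.48 -1.11  2.45  1.77  0.84 -0.44] pos [508.8   2.8 238.4]
tool axes now
 [[-0.8    0.073  0.595]
 [-0.029  0.987 -0.161]
 [-0.599 -0.146 -0.788]]
shift [-0.0519 -0.0244  0.0041] rot [ 0.0193 -0.1468  0.0278]
```

```bash
python3 need.py 540 30 280 -60 0
```

```text
q [ 0.52  0.48 -1.11  2.45  1.77  0.84 -0.44] pos [508.8   2.8 238.4]
tool axes now
 [[-0.8    0.073  0.595]
 [-0.029  0.987 -0.161]
 [-0.599 -0.146 -0.788]]
shift [0.0781 0.0681 0.1041] rot [-0.0614 -0.1397 -0.1326]
```

```bash
python3 -m creep '[{"dx":0.06,"dy":0.05,"dz":0.08,"rx":-0.009,"ry":-0.02,"rz":-0.019,"grip":1},{"dx":0.08,"dy":0.07,"dz":0.1,"rx":-0.018,"ry":-0.04,"rz":-0.038,"grip":1},{"dx":0.08,"dy":0.07,"dz":0.1,"rx":-0.027,"ry":-0.061,"rz":-0.058,"grip":1},{"dx":0.08,"dy":0.07,"dz":0.1,"rx":-0.036,"ry":-0.082,"rz":-0.078,"grip":1},{"dx":0.08,"dy":0.07,"dz":0.1,"rx":-0.045,"ry":-0.103,"rz":-0.098,"grip":1}]'
python3 need.py 540 30 280 -60 0
```

```text
clock: 6.6
eef_pos: [541.0, 32.0, 277.9]
tool_rot: [-2.63, 1.315, 2.83]
force: [0.2, -0.5, -2.1]
width: 39.0
gripper_force: 61.3
q [-0.32  0.89 -0.73  2.27  1.51  1.9  -1.37] pos [541.   32.  277.9]
tool axes now
 [[-0.241  0.719  0.652]
 [ 0.078  0.684 -0.725]
 [-0.967 -0.124 -0.221]]
shift [-0.0024 -0.005   0.0053] rot [-0.0168 -0.0372 -0.0353]
```

```bash
python3 need.py 482 -21 235 -45 0
```

```text
q [-0.32  0.89 -0.73  2.27  1.51  1.9  -1.37] pos [541.   32.  277.9]
tool axes now
 [[-0.241  0.719  0.652]
 [ 0.078  0.684 -0.725]
 [-0.967 -0.124 -0.221]]
shift [-0.1474 -0.1325 -0.1072] rot [-0.0117 -0.039   0.0061]
```

```bash
python3 -m creep '[{"dx":-0.03,"dy":-0.03,"dz":-0.01,"rx":-0.004,"ry":-0.013,"rz":0.002,"grip":1},{"dx":-0.06,"dy":-0.06,"dz":-0.02,"rx":-0.008,"ry":-0.026,"rz":0.004,"grip":1},{"dx":-0.1,"dy":-0.09,"dz":-0.04,"rx":-0.012,"ry":-0.039,"rz":0.006,"grip":1},{"dx":-0.13,"dy":-0.12,"dz":-0.05,"rx":-0.012,"ry":-0.039,"rz":0.006,"grip":1},{"dx":-0.147,"dy":-0.132,"dz":-0.07,"rx":-0.012,"ry":-0.039,"rz":0.006,"grip":1}]'
python3 need.py 482 -21 235 -45 0
```

```text
clock: 7.22
eef_pos: [490.1, -14.2, 246.3]
tool_rot: [-2.136, 1.568, -2.932]
force: [0.5, -0.1, -2.5]
width: 38.1
gripper_force: 61.4
q [-0.52  1.14 -0.48  2.47  1.43  1.98 -2.  ] pos [490.1 -14.2 246.3]
tool axes now
 [[-0.003  0.714  0.7  ]
 [-0.001  0.7   -0.714]
 [-1.    -0.003 -0.002]]
shift [-0.0202 -0.0171 -0.0281] rot [ 0.0001 -0.0005  0.0016]
```

```bash
python3 -m creep '[{"dx":0,"dy":0,"dz":0,"rx":0,"ry":0,"rz":-0.02,"grip":1},{"dx":0,"dy":0,"dz":0,"rx":0,"ry":0,"rz":-0.04,"grip":1},{"dx":-0.01,"dy":-0.01,"dz":0,"rx":0,"ry":0,"rz":-0.06,"grip":1},{"dx":-0.02,"dy":-0.02,"dz":0,"rx":0,"ry":0,"rz":-0.08,"grip":1},{"dx":-0.04,"dy":-0.03,"dz":0,"rx":0,"ry":0,"rz":-0.08,"grip":1}]'
python3 need.py 473 -26 230 -75 0
```

```text
clock: 7.85
eef_pos: [474.9, -26.4, 246.9]
tool_rot: [2.421, 1.567, 1.12]
force: [-0.0, -0.1, -1.5]
width: 38.6
gripper_force: 61.4
q [-0.44  1.06 -0.44  2.07  1.16  1.94 -1.68] pos [474.9 -26.4 246.9]
tool axes now
 [[ 0.002  0.964  0.266]
 [ 0.003  0.266 -0.964]
 [-1.     0.002 -0.003]]
shift [-0.0047  0.0009 -0.0421] rot [-0.0005  0.0002 -0.0013]
```

```bash
python3 look.py w5
python3 - <<'E'
from h import *
im=get_image('scene')[:,:,::-1];s=im[150:300,200:400];cv2.imwrite('pics/s5.png',im)
w=cv2.imread('pics/w5.png')
cv2.imwrite('pics/c5.png',np.hstack([cv2.resize(w,(400,300)),cv2.resize(s,(400,300),interpolation=2)]))
E
```

```text
[474.9 -26.4 246.9] [-0.44  1.06 -0.44  2.07  1.16  1.94 -1.68] 0.2876584232795408
```

View pics/c5.png

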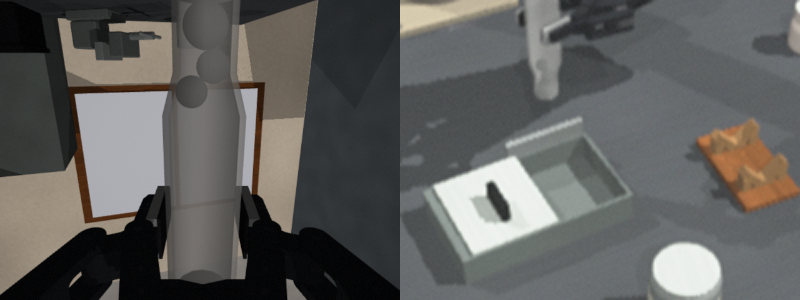

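The wrist view (half scale) shows the bottle upright and mouth-down between the fingers. The large ball is in the neck at about (205,25), the small ones behind it at (213,65) and (191,92), and the mouth is just off the top. In the scene crop the mouth hangs above the strip at about scene pixel (272,198).

```bash
cat > neck.py <<'E'
import sys,pickle;from h import *
from scipy.spatial.transform import Rotation as R
n=sys.argv[1];c=pickle.load(open(n+'.pkl','rb'));im=cv2.imread(f'pics/{n}.png');s=ctrl.read_state()
C=R.from_euler('xyz',s['tool_rot']).as_matrix();p0=np.array(s['eef_pos'])-20*C[:,2]
def onplane(px):
    o,d=ray(c,px);X=o+d*np.dot(p0-o,C[:,2])/np.dot(d,C[:,2]);return X,(C.T@(X-np.array(s['eef_pos']))).round(1)
g=cv2.GaussianBlur(cv2.cvtColor(im,cv2.COLOR_BGR2GRAY),(3,3),0)
H=cv2.HoughCircles(g[:180,240:420],3,1,20,param1=60,param2=14,minRadius=18,maxRadius=48)
if H is not None:
    for x,y,r in H[0][:5]: X,t=onplane((x+240,y));print('circ',(x+240,y,r),'tool',t,'world',X.round(1))
for row in (10,30,60,240):
    v=np.gradient(g[row].astype(float));k=np.arange(250,410);print(row,[(int(i),int(v[i])) for i in k if abs(v[i])>5 and abs(v[i])==max(abs(v[i-3:i+4]))])
for px in((328,0),(280,30),(371,30)):print(px,onplane(px)[1])
E
python3 neck.py w5
python3 - <<'E'
from h import *
s=get_calibration('scene')
for z in(137,141,145):print(plane(s,(272.5,197),z).round(1))
E
```

```text
circ (np.float32(335.5), np.float32(38.5), np.float32(44.1)) tool [ 94.6   3.9 -20. ] world [471.4  -6.6 152.6]
circ (np.float32(304.5), np.float32(146.5), np.float32(26.4)) tool [ 66.3  -5.  -20. ] world [463.   -8.9 181. ]
circ (np.float32(343.5), np.float32(106.5), np.float32(30.0)) tool [ 77.2   6.1 -20. ] world [473.7  -5.9 170. ]
circ (np.float32(254.5), np.float32(109.5), np.float32(25.8)) tool [ 76.6 -18.8 -20. ] world [449.7 -12.7 170.8]
circ (np.float32(321.5), np.float32(55.5), np.float32(22.5)) tool [ 90.5   0.1 -20. ] world [467.8  -7.6 156.8]
10 [(273, 6), (302, -6), (303, -6), (372, 6), (384, -13)]
30 [(274, 9), (285, 5), (292, -7), (371, 5), (372, 5), (383, -13)]
60 [(258, 26), (274, -23), (282, -7), (297, -9), (370, 15), (381, 13), (382, 13), (394, -15)]
240 [(261, -30), (380, 14), (381, 14), (390, 20), (406, -46)]
(328, 0) [103.8   1.9 -20. ]
(280, 30) [ 96.8 -10.9 -20. ]
(371, 30) [ 96.6  13.3 -20. ]
[466.5  -7.1 137. ]
[470.8  -8.8 141. ]
[475.1 -10.6 145. ]
```

```bash
python3 -m creep '[{"dx":-0.01,"dy":0,"dz":-0.04,"rx":0,"ry":0,"rz":0,"grip":1},{"dx":-0.014,"dy":0,"dz":-0.08,"rx":0,"ry":0,"rz":0,"grip":1},{"dx":-0.014,"dy":0,"dz":-0.12,"rx":0,"ry":0,"rz":0,"grip":1},{"dx":-0.014,"dy":0,"dz":-0.13,"rx":0,"ry":0,"rz":0,"grip":1},{"dx":-0.014,"dy":0,"dz":-0.13,"rx":0,"ry":0,"rz":0,"grip":1}]'
python3 need.py 468 -26 169 -75 0; python3 look.py w6;python3 neck.py w6|tail -7
python3 - <<'E'
from h import *
im=get_image('scene')[:,:,::-1];cv2.imwrite('pics/s6.png',im)
cv2.imwrite('pics/c6.png',np.hstack([cv2.resize(cv2.imread('pics/w6.png'),(400,300)),cv2.resize(im[180:255,240:340],(400,300),interpolation=2)]))
E
```

```text
clock: 8.57
eef_pos: [468.5, -26.4, 194.8]
tool_rot: [-1.537, 1.567, -2.835]
force: [0.3, 0.1, -1.2]
width: 38.5
gripper_force: 61.4
q [-0.46  1.17 -0.42  2.06  1.17  1.91 -1.76] pos [468.5 -26.4 194.8]
tool axes now
 [[-0.004  0.963  0.27 ]
 [-0.001  0.27  -0.963]
 [-1.    -0.004  0.   ]]
shift [-0.0013  0.0009 -0.0646] rot [ 0.0002 -0.0006 -0.0018]
[468.5 -26.4 194.8] [-0.46  1.17 -0.42  2.06  1.17  1.91 -1.76] 0.02089584854178809
10 [(285, 5), (302, -6), (384, -20)]
30 [(292, -7), (371, 6), (372, 6), (383, -13)]
60 [(274, -24), (284, -6), (297, -11), (370, 16), (381, 14), (382, 14), (392, -17)]
240 [(261, -30), (380, 14), (381, 14), (390, 20), (405, -49)]
(328, 0) [103.8  -0.5 -20. ]
(280, 30) [ 96.7 -13.2 -20. ]
(371, 30) [ 96.7  10.9 -20. ]
```

View pics/c6.png

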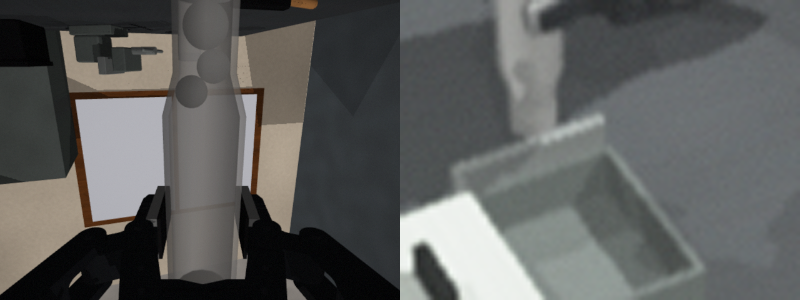

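The picture shows the upright bottle with the large ball still at (205,25) half scale. In the scene crop the mouth is just above the strip at about scene pixel (273,214).

Run:
```python
from h import *
import pickle
from scipy.spatial.transform import Rotation as R
s=get_calibration('scene')
for z in(88,90,92):print(plane(s,(273.0,213.5),z).round(1))
for z in (64,):print('strip ends from scene',plane(s,(253.5,220.8),z).round(1),plane(s,(291,211.5),z).round(1))
st=ctrl.read_state();C=R.from_euler('xyz',st['tool_rot']).as_matrix()
c=get_calibration('wrist');T=np.array(c['world_from_camera']);print('cam in tool',(C.T@(T[:3,3]-st['eef_pos'])).round(1), (C.T@T[:3,:3]).round(3).tolist())
```

```text
[472.  -10.1  88. ]
[474.  -10.9  90. ]
[476.  -11.8  92. ]
strip ends from scene [451.2 -55.8  64. ] [461.1  44.6  64. ]
cam in tool [  79.    -1.3 -142.9] [[0.0, -0.952, -0.308], [1.0, 0.0, 0.0], [-0.0, -0.308, 0.952]]
```

```bash
python3 -m creep '[{"dx":0.004,"dy":0,"dz":0,"rx":0,"ry":0,"rz":0,"grip":1},{"dx":0.004,"dy":0,"dz":0,"rx":0,"ry":0,"rz":0,"grip":1},{"dx":0.004,"dy":0,"dz":-0.075,"rx":0,"ry":0,"rz":0,"grip":1},{"dx":0.004,"dy":0,"dz":0,"rx":0,"ry":0,"rz":0,"grip":1},{"dx":0.004,"dy":0,"dz":0,"rx":0,"ry":0,"rz":0,"grip":1}]'
python3 look.py w7
python3 - <<'E'
from h import *
im=get_image('scene')[:,:,::-1]
cv2.imwrite('pics/c7.png',np.hstack([cv2.imread('pics/w6.png')[:200,220:420],cv2.imread('pics/w7.png')[:200,220:420],cv2.resize(im[180:230,240:300],(240,200),interpolation=2)]))
E
```

```text
clock: 9.3
eef_pos: [470.3, -26.3, 196.3]
tool_rot: [-1.428, 1.569, -2.726]
force: [0.3, 0.1, -1.4]
width: 39.0
gripper_force: 62.5
[470.3 -26.3 196.3] [-0.46  1.17 -0.42  2.06  1.17  1.91 -1.75] 0.03369831641106549
```

View pics/c7.png

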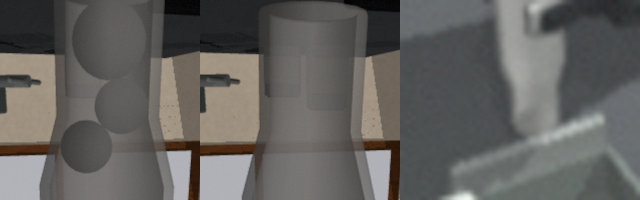

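After one knock the bottle has slid back in the grip, so its mouth is now visible at row 10 of the wrist view, and no balls show in the neck. I'll look into the compartment.

Run:
```python
from h import *
t=get_image('top')[:,:,::-1];s=get_image('scene')[:,:,::-1]
w=cv2.imread('pics/w7.png')
a=cv2.resize(t[235:305,310:415],(400,267),interpolation=2);b=cv2.resize(s[180:300,200:340],(400,343),interpolation=2)
o=np.zeros((600,800,3),np.uint8);o[:267,:400]=a;o[:343,400:]=b;o[345:585,:320]=cv2.resize(w,(320,240));cv2.imwrite('pics/c8.png',o)
```

```text
(no output)
```

View pics/c8.png

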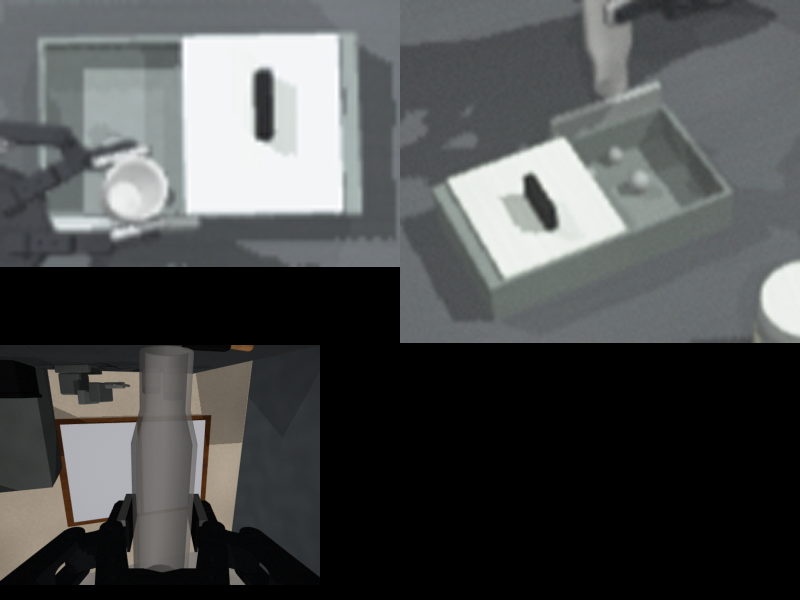

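The scene crop shows at least two balls in the compartment, at (615,155) and (640,178) in the crop. The bottle looks empty in the wrist view. I've now viewed 10 pictures, so from here I check by numbers only.

Run:
```python
from h import *
s=get_calibration('scene');n=get_image('scene')[:,:,::-1];o=cv2.imread('pics/s6.png')
cv2.imwrite('pics/s7.png',n)
g=lambda i:cv2.cvtColor(i,cv2.COLOR_BGR2GRAY).astype(int)
d=g(n)-g(o);sub=d[180:300,200:340]
m=(abs(sub)>12).astype(np.uint8)
k,l,st,ce=cv2.connectedComponentsWithStats(m)
for i in range(1,k):
    if st[i,4]>=4:
        p=ce[i]+[200,180];print(st[i],p.round(1),'mean',round(sub[l==i].mean(),1),plane(s,p,12).round(0))
print('gray compartment area');print(g(n)[205:262:2,262:322:2].tolist().__str__().replace('], ','],\n'))
```

```text
[70  0 11  5 27] [274.8 181.7] mean 14.8 [272.  81.  12.]
[76  7  4  2  6] [277.5 187.5] mean -18.2 [300.  77.  12.]
[80 11  2  4  6] [280.3 192.8] mean 17.8 [325.  75.  12.]
[64 14 10 16 74] [269.1 200.3] mean 10.1 [341.  33.  12.]
[79 24  1  7  7] [279. 207.] mean 16.7 [378.  46.  12.]
[68 31  2  3  5] [268.4 212.2] mean -17.6 [385.  12.  12.]
[54 44  2  3  5] [254.6 224.8] mean -15.6 [415. -41.  12.]
[65 44  3  2  5] [266.2 224.4] mean -15.6 [427. -13.  12.]
[69 51  9  8 40] [273.3 234.7] mean 1.0 [471. -12.  12.]
[82 60  6  5 23] [284.6 241.9] mean 29.1 [507.   4.  12.]
[76 63 16  7 65] [282.5 246.8] mean -27.0 [521.  -8.  12.]
gray compartment area
[[81, 73, 72, 117, 154, 145, 136, 139, 133, 86, 81, 79, 78, 85, 98, 108, 107, 112, 108, 109, 111, 110, 109, 112, 109, 110, 107, 109, 109, 109],
[79, 77, 73, 117, 145, 136, 132, 136, 138, 84, 76, 80, 93, 111, 112, 110, 109, 109, 111, 109, 110, 110, 110, 113, 111, 111, 110, 111, 112, 110],
[80, 75, 75, 111, 121, 122, 131, 144, 143, 86, 90, 114, 146, 161, 160, 107, 109, 111, 108, 109, 109, 110, 109, 112, 112, 110, 109, 111, 111, 111],
[8
[... 3127 characters left out ...]
48, 151, 150, 151, 151, 152, 151, 152, 151, 136, 131, 122, 109, 106, 106, 107, 106, 105, 103, 99, 98],
[239, 239, 238, 238, 238, 236, 238, 187, 136, 143, 150, 151, 153, 152, 152, 149, 137, 125, 114, 103, 105, 105, 105, 104, 107, 106, 107, 102, 100, 96],
[238, 238, 239, 238, 238, 236, 237, 234, 154, 138, 150, 154, 150, 146, 135, 122, 109, 108, 105, 108, 105, 107, 106, 105, 105, 105, 105, 101, 98, 97],
[234, 239, 239, 238, 238, 239, 237, 238, 207, 142, 145, 143, 127, 113, 104, 106, 104, 105, 107, 105, 106, 104, 106, 106, 108, 103, 101, 99, 98, 102],
[229, 235, 239, 239, 238, 236, 230, 202, 165, 133, 124, 109, 105, 103, 107, 107, 106, 105, 107, 108, 108, 106, 105, 104, 101, 98, 98, 99, 99, 99]]
```

Run:
```python
from h import *
c=get_calibration('top');n=get_image('top')[:,:,::-1];o=cv2.imread('pics/top0.png')
g=lambda i:cv2.cvtColor(i,cv2.COLOR_BGR2GRAY).astype(int)
print(g(n)[246:296,320:362].tolist().__str__().replace('], ','],\n'))
w=g(cv2.imread('pics/w7.png'))
v=cv2.imread('pics/w7.png');H=cv2.HoughCircles(cv2.GaussianBlur(w[:,240:420].astype(np.uint8),(3,3),0),3,1,15,param1=60,param2=14,minRadius=18,maxRadius=48);print(H)
```

```text
[[162, 151, 128, 124, 124, 124, 125, 125, 117, 115, 117, 116, 116, 115, 116, 116, 114, 114, 114, 115, 115, 114, 115, 114, 107, 105, 106, 105, 106, 105, 105, 106, 106, 102, 101, 101, 104, 150, 243, 245, 245, 245],
[159, 134, 96, 92, 92, 93, 91, 96, 97, 92, 91, 99, 98, 91, 91, 96, 91, 91, 92, 97, 89, 91, 97, 97, 95, 96, 93, 85, 85, 85, 85, 85, 84, 83, 82, 83, 84, 137, 244, 245, 245, 245],
[151, 137, 108, 104, 105, 105, 106, 107, 109, 107, 106, 108, 110, 108, 107, 109, 107, 108, 109, 109, 107, 107, 109, 109, 110, 109, 107, 95, 94, 93, 93, 91, 94, 92, 93, 93, 96, 145, 244, 245, 245, 245],
[147, 141, 116, 112, 112, 113, 113, 112, 114, 113, 113, 114, 113, 112, 112, 113, 114, 114, 113, 114, 112, 112, 112, 113, 113, 114, 113, 108, 99, 97, 95, 95, 96, 96, 97, 98, 99, 150, 244, 245, 245, 245],
[149, 148, 116, 112, 113, 113, 113, 113, 114, 114, 114, 113, 114, 114, 113, 112, 113, 115, 114, 114, 113, 113, 113, 113, 113, 113, 113, 111, 99, 96, 96, 94, 95, 97, 96, 98, 98, 145, 244, 245, 245, 245],
[148, 152, 118, 113, 113, 112, 112, 113, 114, 114, 113, 113, 113, 112, 112, 113, 113, 113, 113, 113, 1
[... 8508 characters left out ...]
, 177, 183, 152, 134, 119, 125, 148, 140, 146, 148, 148, 149, 149, 151, 155, 153],
[72, 72, 75, 121, 206, 217, 217, 217, 217, 218, 218, 218, 218, 218, 217, 215, 208, 206, 197, 172, 158, 143, 131, 123, 135, 126, 137, 140, 147, 147, 147, 157, 164, 152, 140, 153, 156, 156, 156, 156, 156, 151],
[69, 72, 66, 91, 171, 213, 221, 221, 220, 220, 220, 219, 219, 216, 190, 184, 180, 179, 175, 157, 154, 139, 151, 156, 195, 161, 154, 149, 155, 154, 144, 133, 134, 123, 122, 128, 127, 125, 122, 122, 121, 117],
[70, 69, 64, 74, 113, 146, 154, 155, 153, 154, 153, 152, 152, 149, 129, 125, 124, 124, 124, 156, 205, 207, 207, 208, 216, 204, 172, 128, 115, 103, 94, 86, 98, 96, 99, 99, 97, 95, 93, 93, 92, 86]]
None
```

```bash
python3 -m creep '[{"dx":0,"dy":0,"dz":0.1,"rx":0,"ry":0,"rz":0,"grip":1},{"dx":0,"dy":0,"dz":0.2,"rx":0,"ry":0,"rz":0,"grip":1},{"dx":0.05,"dy":0.1,"dz":0.2,"rx":0,"ry":0,"rz":0,"grip":1},{"dx":0.1,"dy":0.2,"dz":0.2,"rx":0,"ry":0,"rz":0,"grip":1},{"dx":0.15,"dy":0.3,"dz":0.2,"rx":0,"ry":0,"rz":0,"grip":1}]'
cat > balls.py <<'E'
from h import *
c=get_calibration('top');n=get_image('top')[:,:,::-1];o=cv2.imread('pics/top0.png');cv2.imwrite('pics/topn.png',n)
g=lambda i:cv2.cvtColor(i,cv2.COLOR_BGR2GRAY).astype(int)
d=(g(n)-g(o))[248:292,324:356]
k,l,st,ce=cv2.connectedComponentsWithStats((d>15).astype(np.uint8))
for i in range(1,k):
    if st[i,4]>=4:
        p=ce[i]+[324,248];print(st[i],p.round(1),round(d[l==i].mean(),1),plane(c,p,12).round(0))
E
python3 balls.py
python3 - <<'E'
from h import *
from scipy.spatial.transform import Rotation as R
s=ctrl.read_state();C=R.from_euler('xyz',s['tool_rot']);G=R.from_euler('xyz',[np.pi,0,3.108])
print(((G*C.inv()).as_rotvec()/2/np.pi).round(4),s['eef_pos'],np.round(s['qpos'],2))
E
```

```text
clock: 10.22
eef_pos: [530.7, 94.6, 275.2]
tool_rot: [-1.81, 1.567, -3.108]
force: [1.3, 0.6, -2.1]
width: 38.8
gripper_force: 62.5
[13 20  4  4 14] [338.7 269.5] 32.9 [521.   2.  12.]
[30 32  2  4  6] [354.7 281.5] 26.0 [489. -43.  12.]
[0.1616 0.2074 0.156 ] [532.90553224 100.27932716 274.24961017] [-0.66  1.03 -0.29  1.74  1.14  1.96 -1.34]
```

```bash
python3 -m creep '[{"dx":0.02,"dy":0.07,"dz":0,"rx":0.0153,"ry":0.0196,"rz":0.0148,"grip":1},{"dx":0.04,"dy":0.14,"dz":0,"rx":0.0306,"ry":0.0392,"rz":0.0295,"grip":1},{"dx":0.06,"dy":0.21,"dz":0,"rx":0.0459,"ry":0.0589,"rz":0.0443,"grip":1},{"dx":0.08,"dy":0.28,"dz":0,"rx":0.0612,"ry":0.0785,"rz":0.0591,"grip":1},{"dx":0.1,"dy":0.32,"dz":0,"rx":0.0765,"ry":0.0982,"rz":0.0739,"grip":1}]'
python3 balls.py
cat > down.py <<'E'
import sys;from h import *
from scipy.spatial.transform import Rotation as R
s=ctrl.read_state();C=R.from_euler('xyz',s['tool_rot']);G=R.from_euler('xyz',[np.pi,0,float(sys.argv[4])])
print('rot',((G*C.inv()).as_rotvec()/2/np.pi).round(4),'shift',((np.array(list(map(float,sys.argv[1:4])))-s['eef_pos'])/400).round(4),np.round(s['eef_pos'],1),np.round(s['qpos'],2))
E
python3 down.py 577 231 100 3.108
```

```text
clock: 10.9
eef_pos: [569.4, 223.7, 275.1]
tool_rot: [-2.749, 0.789, 2.733]
force: [-0.1, -1.0, -1.0]
width: 38.8
gripper_force: 62.5
[13 20  4  4 13] [338.6 269.6] 31.2 [521.   2.  12.]
[30 32  2  3  5] [354.6 281.2] 25.0 [490. -43.  12.]
rot [0.085  0.1094 0.0812] shift [ 0.0122  0.021  -0.4472] [572.1 222.6 278.9] [-0.45  0.73 -0.68  1.72  1.17  1.56 -0.6 ]
```

```bash
python3 -m creep '[{"dx":0.004,"dy":0.005,"dz":0,"rx":0.0154,"ry":0.0198,"rz":0.0147,"grip":1},{"dx":0.008,"dy":0.01,"dz":0,"rx":0.0308,"ry":0.0397,"rz":0.0294,"grip":1},{"dx":0.012,"dy":0.015,"dz":0,"rx":0.0463,"ry":0.0596,"rz":0.0442,"grip":1},{"dx":0.012,"dy":0.02,"dz":0,"rx":0.0618,"ry":0.0795,"rz":0.059,"grip":1},{"dx":0.012,"dy":0.02,"dz":0,"rx":0.077,"ry":0.099,"rz":0.0735,"grip":1}]'
python3 down.py 577 231 100 3.108
python3 - <<'E'
from h import *
s=get_calibration('scene');t=get_calibration('top');n=get_image('scene')[:,:,::-1];tn=get_image('top')[:,:,::-1]
g=lambda i:cv2.cvtColor(i,cv2.COLOR_BGR2GRAY).astype(int)
d=(g(n)-g(cv2.imread('pics/scene0.png')))[210:265,250:320]
k,l,st,ce=cv2.connectedComponentsWithStats((abs(d)>12).astype(np.uint8))
for i in range(1,k):
    if st[i,4]>=4:
        p=ce[i]+[250,210];X=plane(s,p,12);print(st[i],p.round(1),round(d[l==i].mean(),1),X.round(0),proj(t,X).round(1))
print('proj',[proj(s,X).round(1).tolist() for X in([521,2,14],[490,-43,11.5])],[proj(t,X).round(1).tolist() for X in([471,-12,11.5],[460,-12,11])])
p=(g(tn)-g(cv2.imread('pics/top0.png')));print(p[278:296,334:358])
E
```

```text
clock: 11.58
eef_pos: [573.8, 228.5, 274.9]
tool_rot: [-3.086, 0.067, 3.063]
force: [-1.2, -0.2, -1.7]
width: 38.7
gripper_force: 62.4
rot [0.0094 0.0102 0.0074] shift [ 0.0079  0.0062 -0.4372] [573.8 228.5 274.9] [ 0.13  0.73 -1.08  1.58  0.75  1.27  0.4 ]
[   0    0   59   42 1034] [276.5 227.6] -27.5 [450.   7.  12.] [336.2 295.3]
proj [[286.2, 245.1], [265.2, 243.5]] [[343.3, 287.8], [343.2, 291.9]]
[[ 47  44  43  44  44  43  37  37  38  37  37  38  35  36  37  33  33  32
   34  43  44  45  43  38]
 [ 52  48  47  47  46  43  40  38  38  40  38  36  38  37  38  34  32  33
   34  42  44  45  45  38]
 [ 55  52  49  50  49  44  42  39  38  37  37  38  38  39  38  35  34  34
   37  42  45  42  44  38]
 [ 56  55  52  51  52  49  42  41  38  39  38  39  39  38  36  36  35  35
   34  43  44  42  43  38]
 [ 56  56  55  55  54  50  46  42  41  41  41  40  39  39  38  37  34  35
   35  42  41  43  43  36]
 [ 58  58  56  57  57  53  49  48  45  44  43  42  40  37  39  37  36  36
   37  42  42  44  43  38]
 [ 60  60  60  59  59  55  54  53  50  48  47  42  41  39  38  37  37  35
   35  41  43
[... 425 characters left out ...]
49  53  57  60  63  65  65  64  64  64  63  63  59  58  56  53  50
   50  54  55  52  48  44]
 [ 44  49  51  55  60  60  62  63  63  66  67  66  66  64  65  63  61  58
   56  56  53  52  48  43]
 [ 48  51  55  59  61  52  51  53  54  59  58  58  59  61  73  71  70  67
   64  58  48  37  34  29]
 [-17 -17  -8 -11  -7   1   3   6   8  11  12  14  16  17  21  21  20  20
   18  15  11   7   4   0]
 [-33 -29 -26 -25 -19 -15 -13 -12  -9  -4  -2   1   3   5   7   9  10   9
    8   7   5   3   2  -1]
 [-15  -8  -4  -1   2   4   8   9  15  18  22  28  31  35  40  51  54  56
   55  56  56  58  63  61]
 [ 44  48  51  55  58  59  62  64  69  74  78  83  86  90  94 104 106 108
  111 111 112 113 119 121]]
```

```bash
python3 -m creep '[{"dx":-0.004,"dy":0.004,"dz":-0.05,"rx":0.0094,"ry":0.0102,"rz":0.0074,"grip":1},{"dx":-0.004,"dy":0.004,"dz":-0.15,"rx":0.0094,"ry":0.0102,"rz":0.0074,"grip":1},{"dx":-0.004,"dy":0.004,"dz":-0.28,"rx":0.0094,"ry":0.0102,"rz":0.0074,"grip":1},{"dx":-0.004,"dy":0.004,"dz":-0.4,"rx":0.0094,"ry":0.0102,"rz":0.0074,"grip":1},{"dx":-0.004,"dy":0.004,"dz":-0.44,"rx":0.0094,"ry":0.0102,"rz":0.0074,"grip":1}]'
python3 look.py w9;python3 down.py 572 230 60 3.108
python3 - <<'E'
from h import *
from scipy.spatial.transform import Rotation as R
import pickle
c=pickle.load(open('w9.pkl','rb'));im=cv2.imread('pics/w9.png');g=cv2.GaussianBlur(cv2.cvtColor(im,cv2.COLOR_BGR2GRAY),(3,3),0)
for col in (310,324,338):
    v=np.gradient(g[:,col].astype(float));print(col,[(i,int(v[i])) for i in range(3,300) if abs(v[i])>6 and abs(v[i])==max(abs(v[i-3:i+4]))])
for row in (30,60,100,160,220):
    v=np.gradient(g[row].astype(float));print(row,[(i,int(v[i])) for i in range(230,420) if abs(v[i])>8 and abs(v[i])==max(abs(v[i-3:i+4]))])
E
```

```text
clock: 12.3
eef_pos: [570.3, 230.0, 95.4]
tool_rot: [-3.136, -0.0, 3.107]
force: [-0.1, 0.1, -0.2]
width: 38.8
gripper_force: 62.4
[570.3 230.   95.4] [ 0.11  0.95 -0.97  1.71  0.92  1.01  0.32] 0.17925825479335514
rot [ 0.0008 -0.0001  0.0002] shift [ 0.0035 -0.0007 -0.0881] [570.6 230.3  95.3] [ 0.11  0.95 -0.97  1.71  0.92  1.01  0.32]
310 [(19, 13)]
324 [(21, 11)]
338 [(21, 10)]
30 [(279, 10), (375, 13), (386, -28)]
60 [(279, 10), (292, 8), (374, 14), (384, -25), (385, -25)]
100 [(279, 11), (280, 11), (292, 8), (371, 12), (372, 12), (382, -28)]
160 [(271, 10), (272, 10), (376, 15), (386, -21), (400, -11)]
220 [(241, -12), (255, 18), (383, 17), (393, -21)]
```

```bash
python3 -m creep '[{"dx":0.003,"dy":0,"dz":-0.05,"rx":0.0008,"ry":0,"rz":0,"grip":1},{"dx":0.003,"dy":0,"dz":-0.1,"rx":0.0008,"ry":0,"rz":0,"grip":1},{"dx":0.003,"dy":0,"dz":-0.13,"rx":0.0008,"ry":0,"rz":0,"grip":1},{"dx":0.003,"dy":0,"dz":-0.145,"rx":0.0008,"ry":0,"rz":0,"grip":1},{"dx":0.003,"dy":0,"dz":-0.15,"rx":0.0008,"ry":0,"rz":0,"grip":1}]'
python3 down.py 572 230 30 3.108
```

```text
clock: 12.98
eef_pos: [574.6, 231.4, 39.1]
tool_rot: [3.136, 0.005, 3.106]
force: [0.2, -0.2, -1.1]
width: 38.9
gripper_force: 62.4
rot [-0.0008  0.0008  0.0003] shift [-0.0066 -0.0034 -0.0228] [574.6 231.4  39.1] [ 0.08  1.02 -0.91  1.73  1.01  0.92  0.27]
```

```bash
python3 -m creep '[{"dx":-0.004,"dy":-0.002,"dz":-0.006,"rx":0,"ry":0,"rz":0,"grip":1},{"dx":-0.004,"dy":-0.003,"dz":-0.012,"rx":0,"ry":0,"rz":0,"grip":1},{"dx":-0.004,"dy":-0.003,"dz":-0.015,"rx":0,"ry":0,"rz":0,"grip":1},{"dx":-0.004,"dy":-0.003,"dz":-0.018,"rx":0,"ry":0,"rz":0,"grip":1},{"dx":-0.004,"dy":-0.003,"dz":-0.02,"rx":0,"ry":0,"rz":0,"grip":1}]'
python3 down.py 572 230 29 3.108
```

```text
clock: 13.6
eef_pos: [573.0, 230.1, 31.2]
tool_rot: [3.136, 0.005, 3.106]
force: [0.6, 1.2, -1.4]
width: 38.9
gripper_force: 62.4
rot [-0.0008  0.0008  0.0003] shift [-0.0026 -0.0002 -0.0055] [573.  230.1  31.2] [ 0.08  1.03 -0.9   1.74  1.02  0.91  0.26]
```

```bash
python3 -m creep '[{"dx":-0.001,"dy":0,"dz":-0.003,"rx":0,"ry":0,"rz":0,"grip":1},{"dx":-0.001,"dy":0,"dz":-0.006,"rx":0,"ry":0,"rz":0,"grip":1},{"dx":-0.001,"dy":0,"dz":-0.006,"rx":0,"ry":0,"rz":0,"grip":1},{"dx":-0.001,"dy":0,"dz":-0.006,"rx":0,"ry":0,"rz":0,"grip":0.0},{"dx":-0.001,"dy":0,"dz":-0.006,"rx":0,"ry":0,"rz":0,"grip":-0.4}]'
python3 -m creep '[{"dx":0,"dy":0,"dz":0,"rx":0,"ry":0,"rz":0,"grip":-1},{"dx":0,"dy":0,"dz":0,"rx":0,"ry":0,"rz":0,"grip":-1},{"dx":0,"dy":0,"dz":0,"rx":0,"ry":0,"rz":0,"grip":-1},{"dx":0,"dy":0,"dz":0.05,"rx":0,"ry":0,"rz":0,"grip":-1},{"dx":0,"dy":0,"dz":0.15,"rx":0,"ry":0,"rz":0,"grip":-1}]'
```

```text
clock: 14.22
eef_pos: [572.6, 230.1, 28.7]
tool_rot: [3.136, 0.005, 3.106]
force: [0.4, 0.0, 0.6]
width: 59.1
gripper_force: 0.0
clock: 14.85
eef_pos: [571.8, 229.6, 89.2]
tool_rot: [3.137, 0.002, 3.107]
force: [0.8, 0.1, 1.0]
width: 85.5
gripper_force: 0.0
```

```bash
python3 -m creep '[{"dx":0,"dy":0,"dz":0.1,"rx":0,"ry":0,"rz":0,"grip":-1},{"dx":0,"dy":0,"dz":0.2,"rx":0,"ry":0,"rz":0,"grip":-1},{"dx":0,"dy":0,"dz":0.3,"rx":0,"ry":0,"rz":0,"grip":-1},{"dx":0,"dy":0,"dz":0.4,"rx":0,"ry":0,"rz":0,"grip":-1},{"dx":0,"dy":0,"dz":0.4,"rx":0,"ry":0,"rz":0,"grip":-1}]'
python3 look.py w10; python3 balls.py
python3 - <<'E'
from h import *
import pickle
c=pickle.load(open('w10.pkl','rb'))
for n,X in dict(mouth=[472,234.5,62],tail=[631,228,68],L=[486,234,48]).items():print(n,proj(c,X).round(0))
im=cv2.imread('pics/w10.png');h=cv2.cvtColor(im,cv2.COLOR_BGR2HSV);g=cv2.cvtColor(im,cv2.COLOR_BGR2GRAY)
m=((h[:,:,1]<60)&(g>140)).astype(np.uint8);m[330:]=0
k,l,st,ce=cv2.connectedComponentsWithStats(m)
for i in range(1,k):
    if st[i,4]>300:print('bright',st[i])
o=cv2.inRange(h,(5,120,60),(18,255,255));o[330:]=0;k,l,st,ce=cv2.connectedComponentsWithStats(o)
for i in range(1,k):
    if st[i,4]>80:print('orange',st[i])
E
```

```text
clock: 15.48
eef_pos: [573.5, 232.1, 253.8]
tool_rot: [3.132, 0.011, 3.107]
force: [-0.9, 0.3, -0.9]
width: 85.8
gripper_force: 0.0
[573.5 232.1 253.8] [ 0.17  0.78 -1.11  1.58  0.73  1.23  0.47] 0.055198699434764444
[ 0  0 12 15 90] [327.5 252.6] 84.4 [567.  34.  12.]
[   0    2   32   42 1032] [342.3 273.4] 40.3 [510.  -8.  12.]
mouth [320.  65.]
tail [320. 268.]
L [320.  86.]
bright [ 299   64   45  204 8234]
bright [  3  98 113 122 721]
bright [  29  109   63   64 1778]
orange [ 274  106   27  150 2977]
orange [ 339  107   27  149 2880]
```

```bash
python3 -m creep '[{"dx":0.02,"dy":-0.15,"dz":0.05,"rx":0,"ry":0,"rz":0,"grip":-1},{"dx":0.02,"dy":-0.3,"dz":0.1,"rx":0,"ry":0,"rz":0,"grip":-1},{"dx":0.02,"dy":-0.45,"dz":0.1,"rx":0,"ry":0,"rz":0,"grip":-1},{"dx":0.02,"dy":-0.6,"dz":0.1,"rx":0,"ry":0,"rz":0,"grip":-1},{"dx":0.02,"dy":-0.7,"dz":0.1,"rx":0,"ry":0,"rz":0,"grip":-1}]'
python3 -m creep '[{"dx":0,"dy":0,"dz":0,"rx":0,"ry":0,"rz":0,"grip":-1},{"dx":0,"dy":0,"dz":0,"rx":0,"ry":0,"rz":0,"grip":-1},{"dx":0,"dy":0,"dz":0,"rx":0,"ry":0,"rz":0,"grip":-1},{"dx":0,"dy":0,"dz":0,"rx":0,"ry":0,"rz":0,"grip":-1},{"dx":0,"dy":0,"dz":0,"rx":0,"ry":0,"rz":0,"grip":-1}]'
python3 look.py w11; python3 balls.py
cat > tray.py <<'E'
import sys,pickle;from h import *
n=sys.argv[1];c=pickle.load(open(n+'.pkl','rb'));im=cv2.imread(f'pics/{n}.png')
P=lambda X:proj(c,X)
tw=lambda x,y,z:np.array([519.8+x*.9991-y*.041,-4.5+x*.041+y*.9991,z])
q=np.array([P(tw(x,y,4)) for x,y in((-58,-50),(58,-50),(58,50),(-58,50))]);print('floor quad',q.round().tolist())
M=cv2.getPerspectiveTransform(q.astype(np.float32),np.float32([[0,0],[0,232],[200,232],[200,0]]))
f=cv2.warpPerspective(im,M,(200,232));g=cv2.GaussianBlur(cv2.cvtColor(f,cv2.COLOR_BGR2GRAY),(5,5),0)
H=cv2.HoughCircles(g,3,1,20,param1=60,param2=13,minRadius=11,maxRadius=28)
if H is not None:
    for x,y,r in H[0]:
        print('circle tray x,y',(y/2-58).round(1),(x/2-50).round(1),'r mm',(r/2).round(1),'mean',int(g[int(y)%232,int(x)%200]))
gb=cv2.cvtColor(im,cv2.COLOR_BGR2GRAY)
b=np.array(P([537,-100,79])).astype(int);print('bar at',b)
x0,y0=max(b[0]-60,0),max(b[1]-60,0);m=(gb[y0:b[1]+60,x0:b[0]+60]<45).astype(np.uint8)
k=max(cv2.findContours(m,0,2)[0],key=cv2.contourArea)+[x0,y0];R=cv2.minAreaRect(k);print(R,[plane(c,p,79).round(1).tolist() for p in cv2.boxPoints(R)])
E
python3 tray.py w11
```

```text
clock: 16.2
eef_pos: [579.6, -53.9, 287.4]
tool_rot: [3.138, 0.002, 3.103]
force: [-0.0, 0.3, 0.9]
width: 85.5
gripper_force: 0.0
clock: 16.82
eef_pos: [580.6, -49.2, 288.9]
tool_rot: [3.136, 0.005, 3.108]
force: [-0.3, 0.2, -0.0]
width: 85.5
gripper_force: 0.0
[580.6 -49.2 288.9] [ 0.7   0.71 -1.17  1.62  0.68  1.27  0.94] 0.006239755817933899
[13 20  4  4 12] [338.6 269.8] 25.5 [520.   2.  12.]
[30 33  2  2  4] [354.5 281.5] 22.0 [489. -42.  12.]
[16 39  2  2  4] [340.5 287.5] 26.8 [472.  -4.  12.]
floor quad [[310.0, 57.0], [320.0, 179.0], [418.0, 172.0], [417.0, 48.0]]
circle tray x,y -3.2 4.8 r mm 8.2 mean 173
circle tray x,y -51.2 0.2 r mm 6.4 mean 157
circle tray x,y -11.2 -4.2 r mm 7.6 mean 81
bar at [259 146]
((256.15386962890625, 144.23077392578125), (60.03281021118164, 16.62065315246582), 82.87498474121094) [[512.0, -110.0, 79.0], [510.8, -96.6, 79.0], [559.0, -94.3, 79.0], [560.2, -108.2, 79.0]]
```

```bash
python3 -m creep '[{"dx":-0.05,"dy":-0.06,"dz":-0.1,"rx":0,"ry":0,"rz":0.0116,"grip":-1},{"dx":-0.111,"dy":-0.133,"dz":-0.2,"rx":0,"ry":0,"rz":0.0116,"grip":-1},{"dx":-0.111,"dy":-0.133,"dz":-0.3,"rx":0,"ry":0,"rz":0.0116,"grip":-1},{"dx":-0.111,"dy":-0.133,"dz":-0.4,"rx":0,"ry":0,"rz":0.0116,"grip":-1},{"dx":-0.111,"dy":-0.133,"dz":-0.45,"rx":0,"ry":0,"rz":0.0116,"grip":-1}]'
python3 -m creep '[{"dx":0,"dy":0,"dz":0,"rx":0,"ry":0,"rz":0,"grip":-1},{"dx":0,"dy":0,"dz":0,"rx":0,"ry":0,"rz":0,"grip":-1},{"dx":0,"dy":0,"dz":0,"rx":0,"ry":0,"rz":0,"grip":-1},{"dx":0,"dy":0,"dz":0,"rx":0,"ry":0,"rz":0,"grip":-1},{"dx":0,"dy":0,"dz":0,"rx":0,"ry":0,"rz":0,"grip":-1}]'
python3 down.py 536 -102.3 55 3.183
```

```text
clock: 17.55
eef_pos: [535.3, -103.4, 107.0]
tool_rot: [3.136, 0.002, -3.104]
force: [0.1, -1.1, 0.4]
width: 85.4
gripper_force: 0.0
clock: 18.18
eef_pos: [536.4, -103.2, 109.2]
tool_rot: [3.137, 0.005, -3.104]
force: [0.2, -0.4, -0.7]
width: 85.0
gripper_force: 0.0
rot [-0.0008  0.0008  0.0006] shift [-0.001   0.0023 -0.1356] [ 536.4 -103.2  109.2] [ 0.75  0.88 -1.03  1.91  0.95  0.94  0.86]
```

Good. Descend and close on the bar.

```bash
python3 -m creep '[{"dx":0,"dy":0.002,"dz":-0.05,"rx":0,"ry":0,"rz":0,"grip":-1},{"dx":0,"dy":0.002,"dz":-0.1,"rx":0,"ry":0,"rz":0,"grip":-1},{"dx":0,"dy":0.002,"dz":-0.13,"rx":0,"ry":0,"rz":0,"grip":-1},{"dx":0,"dy":0.002,"dz":-0.135,"rx":0,"ry":0,"rz":0,"grip":-1},{"dx":0,"dy":0.002,"dz":-0.135,"rx":0,"ry":0,"rz":0,"grip":-1}]'
python3 -m creep '[{"dx":0,"dy":0,"dz":0,"rx":0,"ry":0,"rz":0,"grip":0.2},{"dx":0,"dy":0,"dz":0,"rx":0,"ry":0,"rz":0,"grip":0.5},{"dx":0,"dy":0,"dz":0,"rx":0,"ry":0,"rz":0,"grip":1},{"dx":0,"dy":0,"dz":0,"rx":0,"ry":0,"rz":0,"grip":1},{"dx":0,"dy":0,"dz":0,"rx":0,"ry":0,"rz":0,"grip":1}]'
python3 down.py 536 -102.3 55 3.183
```

```text
clock: 18.8
eef_pos: [536.3, -102.1, 54.8]
tool_rot: [3.136, 0.005, -3.104]
force: [-0.3, 0.2, 0.3]
width: 85.4
gripper_force: 0.0
clock: 19.42
eef_pos: [536.2, -102.7, 55.1]
tool_rot: [3.137, 0.005, -3.104]
force: [-0.8, -0.5, 4.5]
width: 10.5
gripper_force: 59.9
rot [-0.0007  0.0008  0.0005] shift [-0.0006  0.0009 -0.0003] [ 536.2 -102.7   55.1] [ 0.71  0.95 -0.95  1.93  1.05  0.86  0.79]
```

```bash
python3 -m creep '[{"dx":-0.002,"dy":0.05,"dz":0,"rx":0,"ry":0,"rz":0,"grip":1},{"dx":-0.004,"dy":0.1,"dz":0,"rx":0,"ry":0,"rz":0,"grip":1},{"dx":-0.006,"dy":0.15,"dz":0,"rx":0,"ry":0,"rz":0,"grip":1},{"dx":-0.008,"dy":0.2,"dz":0,"rx":0,"ry":0,"rz":0,"grip":1},{"dx":-0.01,"dy":0.24,"dz":0,"rx":0,"ry":0,"rz":0,"grip":1}]'
python3 -m creep '[{"dx":0,"dy":0.005,"dz":0,"rx":0,"ry":0,"rz":0,"grip":1},{"dx":-0.001,"dy":0.01,"dz":0,"rx":0,"ry":0,"rz":0,"grip":1},{"dx":-0.001,"dy":0.02,"dz":0,"rx":0,"ry":0,"rz":0,"grip":1},{"dx":-0.001,"dy":0.03,"dz":0,"rx":0,"ry":0,"rz":0,"grip":1},{"dx":-0.0015,"dy":0.035,"dz":0,"rx":0,"ry":0,"rz":0,"grip":1}]'
python3 down.py 531.6 9.2 55 3.183
```

```text
clock: 20.05
eef_pos: [532.1, -6.1, 55.1]
tool_rot: [3.137, 0.005, -3.104]
force: [-1.0, -2.0, 5.7]
width: 10.6
gripper_force: 60.2
clock: 20.68
eef_pos: [532.0, -3.9, 55.0]
tool_rot: [-3.127, 0.003, -3.11]
force: [-0.9, -24.9, 18.1]
width: 10.6
gripper_force: 63.3
rot [0.0023 0.0005 0.0016] shift [-0.001   0.0328 -0.0001] [532.   -3.9  55. ] [ 0.52  0.93 -0.94  1.97  1.07  0.85  0.56]
```

```bash
python3 -m creep '[{"dx":0,"dy":-0.02,"dz":0,"rx":0,"ry":0,"rz":0,"grip":1},{"dx":0,"dy":-0.028,"dz":0,"rx":0,"ry":0,"rz":0,"grip":1},{"dx":0,"dy":-0.028,"dz":0,"rx":0,"ry":0,"rz":0,"grip":0},{"dx":0,"dy":-0.03,"dz":0,"rx":0,"ry":0,"rz":0,"grip":-1},{"dx":0,"dy":-0.03,"dz":0,"rx":0,"ry":0,"rz":0,"grip":-1}]'
python3 -m creep '[{"dx":0,"dy":0,"dz":0,"rx":0,"ry":0,"rz":0,"grip":-1},{"dx":0,"dy":0,"dz":0,"rx":0,"ry":0,"rz":0,"grip":-1},{"dx":0,"dy":0,"dz":0.1,"rx":0,"ry":0,"rz":0,"grip":-1},{"dx":0,"dy":0,"dz":0.2,"rx":0,"ry":0,"rz":0,"grip":-1},{"dx":0,"dy":0,"dz":0.3,"rx":0,"ry":0,"rz":0,"grip":-1}]'
python3 -m creep '[{"dx":0.05,"dy":-0.1,"dz":0.15,"rx":0,"ry":0,"rz":0,"grip":-1},{"dx":0.1,"dy":-0.1,"dz":0.25,"rx":0,"ry":0,"rz":0,"grip":-1},{"dx":0.12,"dy":-0.1,"dz":0.3,"rx":0,"ry":0,"rz":0,"grip":-1},{"dx":0.12,"dy":-0.1,"dz":0.3,"rx":0,"ry":0,"rz":0,"grip":-1},{"dx":0.12,"dy":-0.1,"dz":0.3,"rx":0,"ry":0,"rz":0,"grip":-1}]'
python3 look.py w12
cat > cov.py <<'E'
import sys,pickle;from h import *
n=sys.argv[1];c=pickle.load(open(n+'.pkl','rb'));im=cv2.imread(f'pics/{n}.png');g=cv2.cvtColor(im,cv2.COLOR_BGR2GRAY)
m=(g>200).astype(np.uint8);m[310:]=0;k=max(cv2.findContours(m,0,2)[0],key=cv2.contourArea);R=cv2.minAreaRect(k);print(R)
def T(X):d=X-[519.8,-4.5,0];return [round(float(d[0]*.999+d[1]*.041),1),round(float(-d[0]*.041+d[1]*.999),1)]
print('cover corners in tray',[T(plane(c,p,47)) for p in cv2.boxPoints(R)],k.reshape(-1,2).min(0),k.reshape(-1,2).max(0))
E
python3 cov.py w12; echo before; python3 cov.py w11;python3 cov.py w3
```

```text
clock: 21.3
eef_pos: [531.4, -4.1, 54.6]
tool_rot: [3.136, 0.004, -3.104]
force: [-0.0, 1.2, 0.0]
width: 64.9
gripper_force: 0.0
clock: 21.92
eef_pos: [531.4, -4.2, 176.0]
tool_rot: [3.136, 0.004, -3.104]
force: [1.0, 0.1, 1.0]
width: 85.4
gripper_force: 0.0
clock: 22.55
eef_pos: [578.4, -44.5, 293.5]
tool_rot: [3.137, 0.002, -3.103]
force: [-0.1, 0.2, -0.1]
width: 85.9
gripper_force: 0.0
[578.4 -44.5 293.5] [ 0.69  0.7  -1.17  1.62  0.67  1.27  1.01] 0.012422182480558184
((372.3882751464844, 122.53690338134766), (142.09947204589844, 128.347900390625), 89.5416488647461)
cover corners in tray [[-60.7, -54.7], [-61.3, 54.5], [62.0, 65.4], [62.5, -55.5]] [308  51] [436 194]
before
((254.2607879638672, 125.00596618652344), (145.18167114257812, 129.89077758789062), 85.30131530761719)
cover corners in tray [[-61.3, -155.4], [-61.5, -46.1], [62.3, -45.3], [63.2, -166.6]] [184  48] [324 201]
((179.03106689453125, 148.15927124023438), (139.37744140625, 119.3275146484375), 82.33319854736328)
cover corners in tray [[-61.1, -155.2], [-66.7, -45.9], [62.0, -45.8], [69.7, -166.6]] [111  78] [247 217]
```

Run:
```python
from h import *
g=lambda i:cv2.cvtColor(i,cv2.COLOR_BGR2GRAY).astype(int)
n=get_image('scene')[:,:,::-1];o=cv2.imread('pics/scene0.png');d=abs(g(n)-g(o))
for k,(a,b,c,e) in dict(tin=(268,325,320,365),jar=(148,180,392,418),brush=(308,395,158,184),bottle=(192,255,345,402)).items():print(k,(d[a:b,c:e]>30).mean().round(3))
print(ctrl.finish_job())
```

```text
tin 0.0
jar 0.008
brush 0.0
bottle 0.016
the job is handed in; nothing more can be done
None
```

I handed the job in: one knock dropped all three balls into the compartment, the bottle is back in its rest, the cover is fully shut, and the tin, brush and jar stand where they were.

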